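# Hang the lift-off door on the varnish cupboard

## Robot

A 6-joint arm with a two-finger parallel gripper is mounted at the origin on the work surface. World frame = base frame: x ahead of the robot, y to its left, z up, the work surface at z = 0. Lengths are in mm, angles in degrees, forces in N, time in s.
With the tool pointing down it reaches from about 300 to 875 mm from the base axis. Payload 4.2 kg.
Tool frame: the origin (TCP) lies at the very end of the fingers, on their centre line; the grasp point (between the pads) lies 19 mm behind it; z points along the fingers, y is the line along which they close (so a half turn about z gives the same grasp; the last joint's range is limited). The gripper opens to 85 mm and grips with 20 to 120 N. Pads are 22 mm wide; open, the fingers measure 114 mm over their backs; the gripper's body (76 mm by 85 mm) begins 54 mm behind the grasp point. The pads swing forward as they close: fully open they stand 13 mm farther back than shut.
Start: joints at [-64.458, 18.312, 89.639, -0, 72.044, -1.146], TCP at [258.261, -513.758, 193.238] pointing down, gripper open.
Joint ranges: [-177.97, 177.97], [-48.28, 115.42], [12.27, 149.76], [-77.06, 257.06], [2.81, 150.46], [-146.56, 146.56]. Speed limits (degrees/s): [147.25, 147.25, 180, 180, 180, 180].

## Interface

Orientations are given as [roll, pitch, yaw] about the fixed x, y, z axes, in that order (R = Rz(yaw) Ry(pitch) Rx(roll)).
In Python, from workcell import * gives the robot as it stands.
- The arm moves only by the tool move_arm, never from a script. Its argument "motion" is text: rows parted by semicolons, each of 5 numbers parted by spaces: the shift along the tool's x, y, z scaled (see below), then the turn about the tool's z scaled (see below), then the finger opening in mm, from 0 to 85.4. A call has 1 to 10 rows; each row shifts and turns the commanded pose from where the row before left it, along the tool's axes as they then stand; what a row does not reach is not made up. The controller multiplies each number of a shift by 40 mm and each number of a turn by 0.15 rad. A row lasts 1/10 s, in which the tool goes at most 50 mm and 8.59 degrees, less where a joint would pass 70% of its speed; a pose out of reach is approached as far as the arm can. A call with a number of a shift or a turn outside -1 to 1 is refused whole. A call with a gripper value outside its range is refused whole. The fingers move at their own pace and stop on an object; "newtons" is the grip in N (left out, the last holds). Time passes only in rows, so rows that do not move let the fingers close. It gives the time, the measured TCP pose, the force, the opening and the grip force at its end, in the units of the state.
- read_state(): the state, without advancing time (a new reading comes with each control period).
- camera(name): name is "scene" or "top" or "wrist"; returns (picture, depth): 480x640x3 uint8, red, green, blue; 480x640 float32, mm along the optical axis (not along the pixel's ray), 0 where there is no reading.
- camera_info(name): a dict with "mtx" (3x3 intrinsics, pixels), "xyz" and "rotation" of the camera in the world. Camera axes: x right, y down, z forward; pixel columns grow to the right and rows downward; lengths in mm; the calibration is good to about 2 mm. A picture is of the moment at which its call begins: read the wrist's pose just before it. camera_info takes no time and is no camera call; for the wrist camera it gives the pose at the moment of the call.
- finish_job(): hands the job in; it is judged then, once.
The state is a dict: "time": time; "joint_positions": joint angles; "qvel": joint speeds; "tau": joint torques, N m; "tcp_pos": TCP position; "orientation": TCP orientation; "force": force on the tool from outside, world axes, zero at the start; "ft_torque": the same for the moment, N m; "opening": finger opening in mm; "gripper_force": force on a finger pad.
Only numpy, scipy, OpenCV 4.12 (cv2) and the standard library are available. Lean on these libraries where they do the work, as an engineer would, in place of code of your own. Each camera call takes 0.05 s, during which the arm holds its last target. There are 200 camera calls.

## Task

Take the little wooden door out of its slotted stand and hang it on the front of the small bench cupboard: bring it in above the two upright pintles, lower both hinge sockets gently over them until the door is fully down, and leave it closed, parallel to the cupboard front, with nothing holding it. The pintles sit on eccentric adjusting bushes, so both stand off the marked bush centres by the same few millimetres, in some unknown direction; feel for them with light pressure and do not slam the door down. Leave the gouge, the glue jar and the maple block alone.

Things in the scene. Friction and masses are not known exactly. Their poses are not given: they have to be found in the camera images.
- door: Loose upright wooden door, 0.25 to 0.45 kg: panel 130 mm wide (its x), 14 mm thick (its y), 140 mm tall (its z), a dark grip rail on its top edge and two steel hinge sockets 29 mm (axis) beyond its +x edge, each on a strap 16 mm high. Origin: centre of the panel's underside. It starts standing in the stand's slot. Hung shut, its x runs along the cupboard's x and its underside is 25 mm above the bench.
- sockets (a point): On the door: centre of the lower mouth of the lower socket, at (94, 0, 20) mm in the door's frame. Each socket is a vertical through tube 20 mm tall, outer diameter 17 mm, bore 11 mm.
- upper_socket (a point): On the door: centre of the lower mouth of the upper socket, at (94, 0, 100) mm in the door's frame, straight above the lower one; same size.
- grip (a point): On the door: centre of its grip rail, at (20, 0, 160) mm in the door's frame. The rail is 80 mm long (x), 16 mm thick (y) and 40 mm tall: take it across its thickness from above.
- stand: Fixed plywood stand, base 110 x 100 x 10 mm with two rails (110 mm long, 14 mm thick, reaching 30 mm above the bench) that leave a slot 19 mm wide along its x; the door stands in it on the base, 10 mm above the bench. Origin at the centre of the underside.
- cupboard: Fixed dark wooden cupboard 230 mm wide (its x), 110 mm deep (its y), 150 mm tall, open at the front (the side of its -y); origin at the centre of its underside. A steel plate at the +x end of the front has two arms 16 mm wide, one above the other; each bears a round brass bush (diameter 26 mm, its centre 21 mm in front of the front face) with an upright steel pintle off its centre.
- front (a point): Centre of the cupboard's front face, (0, -55, 75) mm in its frame. The hung, shut door stands parallel to this face, its back 10 to 19 mm in front of it, as the pintles stand.
- hinge_line (a point): Centre of the lower bush at the height of its collar top, on which the socket rests (45 mm above the bench): (94, -76, 45) mm in the cupboard's frame. The pintle's axis is 4.5 mm from it, in an unknown direction within 150 degrees either side of the cupboard's -y (straight forward), different each time, which no reading shows. The bushes are tight and do not turn.
- upper_line (a point): Centre of the upper bush, 80 mm above the lower; its pintle is straight above the lower one. Pintles: 8 mm diameter, 16 mm long above the collar, top edge chamfered; 1.5 mm play in the bore. The lower socket cannot pass down over the upper pintle, bush and arm (bottom 15 mm below collar top): bring the door in from the front, the sockets' mouths 18 to 40 mm above the collars, then lower.
- gouge: Bystander: gouge with wooden handle and steel blade, 240 mm long along its x, 30 mm high, lying on the bench. Origin under the ferrule.
- glue_jar: Bystander: jar 60 mm across, 85 mm tall, origin under its centre.
- maple_block: Bystander: maple block 90 x 50 x 40 mm, origin under its centre.

How it is judged (in metres and radians):
On the way, in this order (a step that is already met when the one before it is completed fails the run):
1. the door is lifted clear of its stand (height (world z) of door above 0.035 m), for 0.2 s.
2. both sockets are fully down over the pintles, the door upright (horizontal distance between sockets and hinge_line below 0.0095 m and z of sockets in the frame of cupboard between 0.04 and 0.05 m and angle between door's own z axis and vertical below 0.08 rad), for 0.2 s.
At the end, for the whole second after the job is handed in: The door hangs on the cupboard's pintles: sockets within 5 mm of their fully seated height and within 9.5 mm of the marked hinge line, door upright within 0.08 rad, parallel to the cupboard front within 15 degrees and covering it, carried by the cupboard, at rest and released (all of step 2 and angle between the x axis of door and the x axis of cupboard, either way round below 0.26 rad and x of door in the frame of cupboard below 0.03 m and contact force between door and cupboard above 1 N and contact force between door and the fingers below 0.2 N and linear speed of door below 0.02 m/s and angular speed of door below 0.15 rad/s); the robot touches nothing.
It fails at once if the door is slammed or forced against the cupboard (over 70 N) (contact force between door and cupboard above 70 N).
It fails at once if the gouge is moved by more than 30 mm (distance of gouge from where it was at the start of the episode above 0.03 m).
It fails at once if the glue jar is moved by more than 30 mm (distance of glue_jar from where it was at the start of the episode above 0.03 m).
It fails at once if the maple block is moved by more than 30 mm (distance of maple_block from where it was at the start of the episode above 0.03 m).
It also fails if it takes over 64 s, if anything falls off the work surface, if the arm or the gripper's body presses on something with over 40 N, if the wrist force passes 120 N, or if a joint passes its speed limit or range.

## Working session

There is one attempt and no reset: what is moved stays moved. The work goes in short steps, Python scripts to look and compute and a tool call to move; the robot and the scene stay as the last step left them, time stands still between calls to the robot, and variables do not carry over. Pictures are saved under pics/ and viewed, at most 10 in all, crops included, and the job is handed in when it is done.

Besides the shell and the picture viewer there is one more tool, called after ">>>" as name(argument=value, ...) on one line, values as JSON. move_arm: Moves the arm, as the interface text tells. Shifts and turns lie within -1 to 1; 1 stands for 40 mm of shift or 0.15 rad of turn. Its arguments: {"type":"object","properties":{"motion":{"type":"string"},"newtons":{"type":"number"}},"required":["motion"]}

```bash
mkdir -p pics && cat > h.py <<'E'
from workcell import *
import numpy as np, cv2
def pts(name):
    i=camera_info(name); p,d=camera(name)
    K=np.array(i["mtx"]);R=np.array(i["rotation"]);t=np.array(i["xyz"])
    v,u=np.mgrid[:480,:640]
    c=np.stack([(u-K[0,2])/K[0,0]*d,(v-K[1,2])/K[1,1]*d,d],-1)
    w=c@R.T+t; w[d==0]=np.nan
    return p,w
def save(p,n): cv2.imwrite("pics/"+n,cv2.cvtColor(p,cv2.COLOR_RGB2BGR))
E
python3 - <<'E'
from h import *
print(read_state())
for n in("top","scene"):
    p,w=pts(n); save(p,n+"1.png"); np.save(n+".npy",w); i=camera_info(n); print(n,i)
E
```

```text
{'time': 0.0, 'joint_positions': array([-6.44584125e+01,  1.83518340e+01,  8.97074546e+01,  1.39369022e-03,
        7.20470327e+01, -1.14668523e+00]), 'qvel': array([-0.02800068, -0.00668509,  0.05874997,  0.04762994, -0.10805652,
       -0.04134847]), 'tau': array([ 2.73040474e-03, -4.15523601e+01, -2.34162569e+01,  2.45112960e-04,
        8.12813145e-03, -4.93901624e-06]), 'tcp_pos': array([ 258.00770872, -513.22453825,  192.37331965]), 'orientation': array([-1.79893727e+02, -3.45247577e-03,  2.66878387e+01]), 'force': array([-0.74383138,  0.35060442,  0.45052966]), 'ft_torque': array([-0.06245987,  0.00750824,  0.02188899]), 'gripper_force': 0.0, 'opening': 85.4795754574738}Traceback (most recent call last):
  File "<stdin>", line 4, in <module>
  File "h.py", line 8, in pts
    w=c@R.T+t; w[d==0]=np.nan
      ~~~~~^~
ValueError: operands could not be broadcast together with shapes (480,640) (3,)
```

```bash
sed -i 's/R=np.array(i\["rotation"\])/R=Rotation.from_euler("xyz",i["rotation"],degrees=True).as_matrix()/; 2a from scipy.spatial.transform import Rotation' h.py
python3 - <<'E'
from h import *
for n in("top","scene"):
    print(n,camera_info(n))
    p,w=pts(n); save(p,n+"1.png"); np.save(n+".npy",w); 
    print(np.round(w[::120,::160],0).tolist())
E
```

```text
top {'mtx': array([[595.59172073,   0.        , 321.63025503],
       [  0.        , 595.59172073, 232.19899923],
       [  0.        ,   0.        ,   1.        ]]), 'xyz': array([ 497.52214078,  -46.69330969, 1206.26348982]), 'rotation': array([-174.20621731,   -0.76366756,  -90.81435988])}
[[[1508.0, 1013.0, -755.0], [1499.0, 465.0, -744.0], [1497.0, -81.0, -747.0], [1491.0, -632.0, -744.0]], [[861.0, 596.0, -2.0], [857.0, 266.0, 0.0], [854.0, -64.0, -0.0], [851.0, -399.0, -3.0]], [[612.0, 585.0, 0.0], [594.0, 224.0, 153.0], [604.0, -61.0, 0.0], [596.0, -376.0, 39.0]], [[377.0, 561.0, 29.0], [369.0, 260.0, -0.0], [364.0, -58.0, 4.0], [359.0, -377.0, 0.0]]]
scene {'mtx': array([[491.97284205,   0.        , 316.33977915],
       [  0.        , 491.97284205, 248.64456185],
       [  0.        ,   0.        ,   1.        ]]), 'xyz': array([1337.57697352, -256.64344652,  926.06819599]), 'rotation': array([-136.01636483,   -0.60341394,   76.5913687 ])}
[[[-138.0, -728.0, 456.0], [-608.0, -363.0, 269.0], [-606.0, 229.0, 229.0], [-609.0, 915.0, 179.0]], [[-522.0, -1024.0, -81.0], [-1542.0, -563.0, -748.0], [139.0, 48.0, 173.0], [-11.0, 666.0, 2.0]], [[250.0, -848.0, -4.0], [347.0, -436.0, -0.0], [442.0, -23.0, 0.0], [664.0, 290.0, 148.0]], [[664.0, -757.0, 30.0], [719.0, -442.0, 1.0], [811.0, -114.0, 27.0], [875.0, 225.0, 4.0]]]
```

View pics/top1.png

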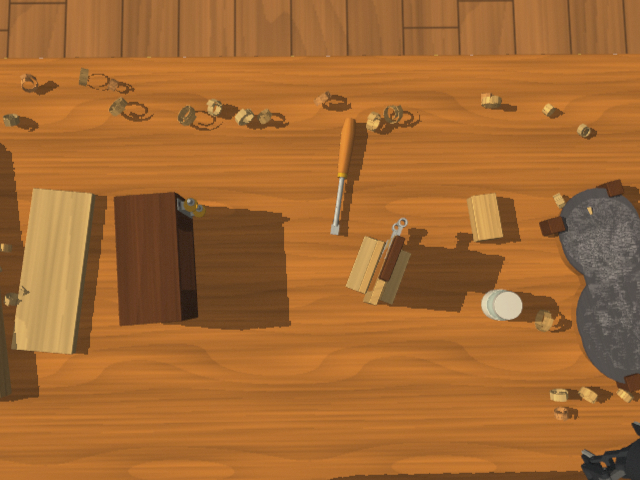

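View pics/scene1.png

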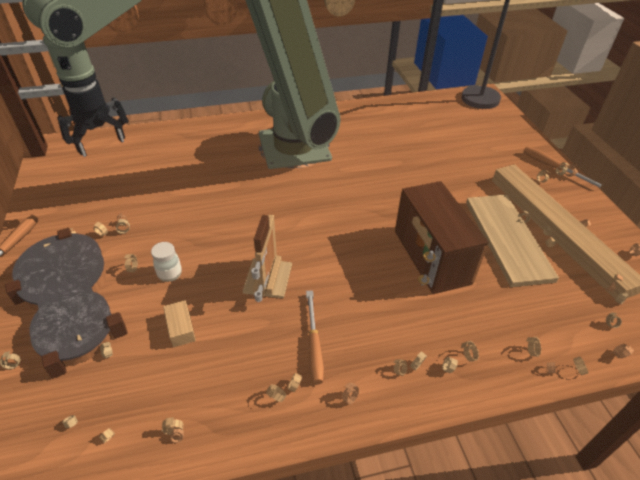

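```bash
python3 - <<'E'
from h import *
w=np.load("top.npy");x,y,z=w[...,0],w[...,1],w[...,2]
def box(m,n):
    k=(m).astype(np.uint8); c,l,s,_=cv2.connectedComponentsWithStats(k)
    for i in range(1,c):
        if s[i,4]>15:
            P=w[l==i]; r=cv2.minAreaRect(P[:,:2].astype(np.float32))
            print(n,s[i],np.round(r[0],1),np.round(r[1],1),round(r[2],1),"z",np.round(np.median(P[:,2]),1), "med",np.median(P,0).round(1))
on=(x>250)&(x<900)&(y<350)&(y>-450)
box(on&(abs(z-150)<8)&(y>50),"cupb")
box(on&(abs(z-188)<8)&(y<50),"rail")
box(on&(z>100)&(z<178)&(y<50),"doorparts")
box(on&(z>20)&(z<60)&(y<50),"low")
box(on&(z>95)&(z<142)&(y>50)&(x>600),"hinge")
box(on&(z>70)&(z<100)&(y<50),"jar")
w=np.load("scene.npy");x,y,z=w[...,0],w[...,1],w[...,2]
on=(x>250)&(x<900)&(y<350)&(y>-300)
box(on&(abs(z-150)<8)&(y>50),"s cupb")
box(on&(abs(z-188)<8)&(y<50),"s rail")
E
```

```text
cupb [ 114  192   69  134 8140] [562.8 246.5] [230.1 115.6] 3.3 z 149.6 med [560.9 246.4 149.6]
rail [380 236  25  46 448] [ 554.6 -182.3] [16.5 79.8] 67.5 z 188.7 med [ 554.5 -181.7  188.7]
doorparts [367 218  41  88 547] [ 553.6 -181.3] [ 16.  166.9] 67.3 z 145.7 med [ 519.9 -165.7  145.7]
low [313  93  19  14 122] [888.6 -70.2] [16.8 38. ] 22.8 z 36.8 med [886.6 -66.6  36.8]
low [482  94  20  12 161] [ 886.1 -415.4] [36.  25.4] 81.4 z 34.0 med [ 882.  -411.4   34. ]
low [390 105  13  18 114] [ 859.9 -220.3] [35.5 20.7] 20.4 z 32.6 med [ 859.7 -221.2   32.6]
low [264 109   7  15  64] [856.9  43.1] [12.5 29.4] 87.5 z 27.9 med [852.5  43.5  27.9]
low [366 112  14  19 134] [ 844.7 -168.1] [20.  35.4] 58.2 z 33.1 med [ 843.4 -166.8   33.1]
low [338 118  17  60 638] [ 789.6 -116.8] [ 27.3 122.8] 83.4 z 25.4 med [ 794.1 -115.6   25.4]
low [ 469  193   34   49 1237] [ 643.  -391.9] [90.2 52.1] 7.2 z 38.7 med [ 641.9 -389.2   38.7]
low [390 223   9  16  50] [ 616.5 -204.6] [12.1 30. ] 63.3 z 46.5 med [ 617.3 -205.1   46.5]
low [359 240  30  63 508] [ 541.6 -160.7] [ 17.7 129.3] 68.2 z 29.4 med [ 544.6 -161.5   29.4]
low [379 282   9  18  40] [ 500.  -182.9] [ 4.4 36.9] 68.4 z 29.0 med [ 499.8 -183.1   29. ]
low [482 290  27  31 278] [ 469.7 -399.5] [39.6 59.3] 82.5 z 48.3 med [ 470.6 -388.2   48.3]
hinge [176 193  22  34 355] [651.4 183.3] [36.4 57. ] 87.6 z 123.1 med [657.7 193.8 123.1]
jar [366 239  25  64  88] [ 537.6 -167.4] [  1.5 126.6] 67.6 z 84.7 med [ 535.4 -166.4   84.7]
jar [492 292  30  28 669] [ 468.3 -410.6] [52.4 50.5] 89.2 z 83.8 med [ 469.  -409.5   83.8]
s cupb [ 402  181   87   73 3217] [563.4 241.2] [236.2 116.1] 4.0 z 149.5 med [578.1 241.1 149.5]
s rail [254 215  15  28 235] [ 557.9 -186.4] [16.8 80.7] 67.8 z 189.3 med [ 561.9 -186.5  189.3]
```

>>> move_arm(motion="0.9 -0.3 -0.4 0 85; 0.95 -0.36 -0.4 0 85; 0.95 -0.36 -0.4 0 85; 0.95 -0.36 -0.4 0 85; 0.95 -0.36 0 0 85; 0.95 -0.36 0 0 85; 0.95 -0.36 0 0 85; 0.95 -0.36 0 0 85; 0.95 -0.36 0 0 85; 0.7 -0.3 0 0 85")

```text
time: 1.15
tcp_pos: [525.8, -222.1, 256.8]
orientation: [-180.0, -0.0, 26.8]
force: [-0.2, -0.3, 0.5]
opening: 85.0
gripper_force: 0.0
```

>>> move_arm(motion="0 0 0 0.95 85; 0 0 0 0.95 85; 0 0 0 0.95 85; 0 0 0 0.95 85; 0 0 0 0.95 85; 0 0 0 0.97 85; 0 0 0 0 85")

```text
time: 1.85
tcp_pos: [524.4, -224.0, 256.9]
orientation: [180.0, 0.0, -22.5]
force: [0.3, -0.3, -0.5]
opening: 84.8
gripper_force: 0.0
```

```bash
python3 - <<'E'
from h import *
s=read_state();print(s["time"],s["tcp_pos"],s["orientation"],s["joint_positions"],camera_info("wrist"))
p,w=pts("wrist");save(p,"w1.png");np.save("w1.npy",w)
m=abs(w[...,2]-189)<7
c,l,st,_=cv2.connectedComponentsWithStats(m.astype(np.uint8))
for i in range(1,c):
    if st[i,4]>100:
        P=w[l==i];print(st[i],cv2.minAreaRect(P[:,:2].astype(np.float32)),np.median(P,0))
E
```

```text
1.85 [ 524.35731861 -223.99570164  256.8525592 ] [ 1.79998532e+02  4.18291324e-02 -2.24538675e+01] [-2.42851663e+01  1.60584672e+01  8.37338979e+01 -2.84515884e-03
  8.02493958e+01  8.81691835e+01] {'mtx': array([[334.29884506,   0.        , 321.32267552],
       [  0.        , 334.29884506, 241.96644587],
       [  0.        ,   0.        ,   1.        ]]), 'xyz': array([ 586.18887747, -249.80284521,  437.8276897 ]), 'rotation': array([ 1.64595283e+02,  7.52326615e-03, -1.12469383e+02])}
[ 243  169   28  103 2282] ((556.16064453125, -183.9381561279297), (16.667163848876953, 79.0289535522461), 67.60639190673828) [ 558.50194906 -185.5414505   190.03757629]
```

View pics/w1.png

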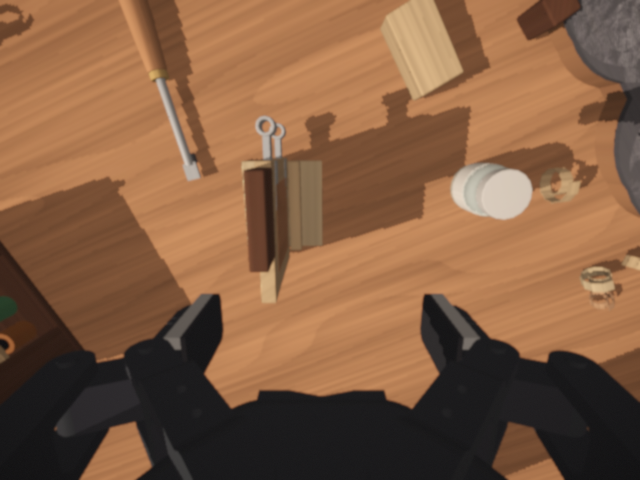

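>>> move_arm(motion="0.15 -0.6 0 0 85; 0.15 -0.63 0 0 85; 0 0 0 0 85; 0 0 0.6 0 85; 0 0 0.7 0 85; 0 0 0.7 0 85; 0 0 0.55 0 85; 0 0 0 0 85")

```text
time: 2.7
tcp_pos: [551.8, -182.9, 151.9]
orientation: [180.0, 0.4, -22.4]
force: [-0.1, -0.1, 0.5]
opening: 84.9
gripper_force: 0.0
```

>>> move_arm(motion="0 0 0 0 0; 0 0 0 0 0; 0 0 0 0 0; 0 0 0 0 0; 0 0 0 0 0; 0 0 0 0 0; 0 0 0 0 0; 0 0 0 0 0", newtons=80)

```text
time: 3.5
tcp_pos: [554.4, -183.2, 155.2]
orientation: [180.0, -0.0, -22.5]
force: [0.1, -0.5, -0.3]
opening: 0.2
gripper_force: 0.0
```

```bash
python3 - <<'E'
from h import *
p,w=pts("wrist");q,_=pts("scene");save(np.hstack([cv2.resize(p,(400,300)),cv2.resize(q[120:360,120:440],(400,300))]),"w2.png")
print(read_state())
E
```

```text
{'time': 3.6, 'joint_positions': array([-1.94129625e+01,  2.05911484e+01,  9.18897258e+01, -5.19995630e-03,
        6.75246662e+01,  9.30569789e+01]), 'qvel': array([-0.01439685,  0.01733431, -0.0376651 , -0.10336755,  0.05177978,
        0.04387534]), 'tau': array([ 5.67663137e-04, -4.29278469e+01, -2.26504487e+01, -2.91915630e-04,
        8.56317274e-04, -1.97756763e-04]), 'tcp_pos': array([ 554.39829973, -183.21392753,  155.1568354 ]), 'orientation': array([ 1.79994907e+02,  5.27631865e-03, -2.24679535e+01]), 'force': array([0.88523876, 0.63290903, 0.64687151]), 'ft_torque': array([ 0.03363274, -0.00683409, -0.01292014]), 'gripper_force': 0.0, 'opening': -0.13292580059645961}
```

View pics/w2.png

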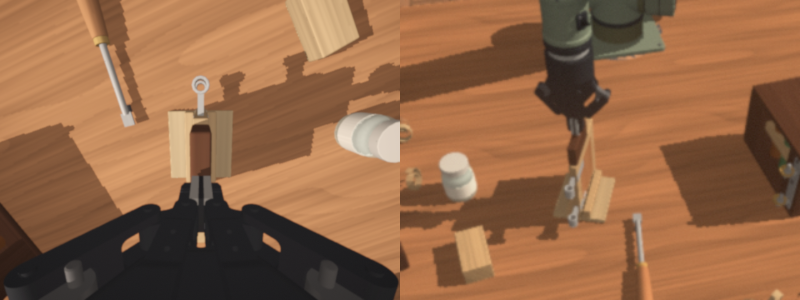

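```bash
python3 - <<'E'
from h import *
for n in("wrist","top"):
    p,w=pts(n);g=w-np.array([554.4,-183.2,0]);a=np.deg2rad(-22.45)
    X=g[...,0]*np.cos(a)+g[...,1]*np.sin(a);Y=-g[...,0]*np.sin(a)+g[...,1]*np.cos(a);Z=w[...,2]
    near=(abs(Y)<14)&(X>-140)&(X<140)
    for lo,hi in((150,160),(160,170),(170,180),(182,196),(196,205),(205,230)):
        m=near&(Z>lo)&(Z<hi)
        if m.sum():print(n,lo,hi,m.sum(),"X",np.percentile(X[m],[1,25,50,75,99]).round(),"Y",np.percentile(Y[m],[1,50,99]).round(1))
    for u in range(150,320,10) if n=="wrist" else ():
        v=u; print(v,X[v,322].round(1),Y[v,322].round(1),Z[v,322].round(1),p[v,322])
E
```

```text
wrist 150 160 316 X [-83. -75.  41.  43.  46.] Y [-6.7 -0.   6.6]
wrist 160 170 84 X [40. 41. 41. 42. 42.] Y [-7.3 -0.3  7.4]
wrist 170 180 104 X [40. 41. 41. 42. 42.] Y [-7.3  0.2  7.4]
wrist 182 196 2579 X [ 7. 17. 26. 35. 42.] Y [-7.7 -0.   8. ]
wrist 196 205 318 X [ 7.  7. 11. 11. 11.] Y [-12.6  -0.5  12.3]
wrist 205 230 1681 X [ 6.  7. 11. 11. 12.] Y [-13.6  -0.1  13. ]
150 67.0 -0.6 127.6 [195 186 177]
160 61.1 -0.6 128.0 [201 193 184]
170 55.2 -0.6 128.3 [201 192 183]
180 49.1 -0.6 127.4 [187 178 169]
190 45.8 -0.6 151.5 [197 161 119]
200 41.6 -0.6 161.0 [70 49 35]
210 41.2 -0.5 189.1 [69 43 32]
220 36.9 -0.5 190.0 [114  72  51]
230 32.3 -0.5 190.2 [115  73  52]
240 27.7 -0.5 190.4 [115  73  52]
250 23.0 -0.5 190.3 [115  72  51]
260 18.2 -0.5 190.4 [115  73  52]
270 13.4 -0.5 190.5 [109  69  48]
280 8.3 -0.5 190.2 [65 42 32]
290 11.2 -0.5 208.4 [31 28 29]
300 10.7 -0.5 216.8 [30 28 29]
310 11.3 -0.4 226.4 [30 28 29]
top 182 196 14 X [-40. -36. -32. -30. -27.] Y [-6.9 -5.2 -3.8]
```

```bash
python3 - <<'E'
from h import *
w=np.load("w1.npy");g=w-np.array([524.36,-224,256.85]);a=np.deg2rad(-22.45)
X=g[...,0]*np.cos(a)+g[...,1]*np.sin(a);Y=-g[...,0]*np.sin(a)+g[...,1]*np.cos(a);Z=g[...,2]
for lo in range(-30,90,6):
    m=(Z>lo)&(Z<lo+6)&(abs(Y)<80)&(abs(X)<60)
    if m.sum():print(lo,m.sum(),"X",np.percentile(X[m],[1,99]).round(),"|Y|",np.percentile(abs(Y[m]),[1,99]).round(),"med",np.median(Y[m]))
i=camera_info("wrist");s=read_state();print(i["xyz"],s["tcp_pos"])
E
```

```text
48 162 X [-10.  10.] |Y| [42. 43.] med -0.27525910860715896
54 662 X [-10.  11.] |Y| [42. 54.] med -42.23588510398422
60 896 X [-11.  12.] |Y| [42. 56.] med 41.75720325151005
66 1052 X [-10.  12.] |Y| [42. 56.] med -42.37608059321025
72 1182 X [-10.  12.] |Y| [42. 56.] med 41.80809148274063
78 1131 X [-7. 12.] |Y| [42. 56.] med 41.73638940422286
84 1180 X [ 1. 12.] |Y| [42. 49.] med -42.299818576910724
[ 616.13808877 -208.98213193  336.18859679] [ 554.42608844 -183.21552377  155.18217672]
```

The fingers closed just above the rail: in depth the tips stand at about z 195, some 40 mm higher than the reported TCP. The rail is untouched and centred. I'll trust the depth measurement, open, and go about 39 mm lower.

>>> move_arm(motion="0 0 0 0 60; 0 0 0 0 60; 0 0 0 0 60; 0 0 0 0 60; 0 0 0.3 0 60; 0 0 0.35 0 60; 0 0 0.33 0 60; 0 0 0 0 60; 0 0 0 0 60")

```text
time: 4.6
tcp_pos: [554.3, -183.2, 115.5]
orientation: [180.0, 0.0, -22.5]
force: [-0.4, 0.1, 0.0]
opening: 60.1
gripper_force: 0.0
```

>>> move_arm(motion="0 0 0 0 0; 0 0 0 0 0; 0 0 0 0 0; 0 0 0 0 0; 0 0 0 0 0; 0 0 0 0 0; 0 0 0 0 0", newtons=80)

```text
time: 5.3
tcp_pos: [555.1, -183.5, 116.7]
orientation: [-180.0, -0.1, -22.5]
force: [1.2, -0.2, 5.0]
opening: 15.1
gripper_force: 78.6
```

>>> move_arm(motion="0 0 -0.2 0 0; 0 0 -0.35 0 0; 0 0 -0.4 0 0; 0 0 -0.3 0 0; 0 0 0 0 0; 0 0 0 0 0; 0 0 0 0 0")

```text
time: 6.0
tcp_pos: [553.6, -183.0, 164.9]
orientation: [180.0, 0.1, -22.5]
force: [-0.4, -1.0, -3.5]
opening: 15.1
gripper_force: 78.0
```

>>> move_arm(motion="0 0 0 -0.4 0; 0 0 0 -0.7 0; 0 0 0 -0.8 0; 0 0 0 -0.7 0; 0 0 0 -0.43 0; 0 0 0 0 0")

```text
time: 6.6
tcp_pos: [553.9, -183.0, 165.1]
orientation: [-180.0, 0.1, 3.6]
force: [-0.9, -0.4, -3.3]
opening: 15.2
gripper_force: 77.9
```

>>> move_arm(motion="0.1 -0.4 0 0 0; 0.12 -0.7 0 0 0; 0.15 -0.9 0 0 0; 0.15 -0.9 0 0 0; 0.15 -0.9 0 0 0; 0.15 -0.9 0 0 0; 0.15 -0.9 0 0 0; 0.15 -0.9 0 0 0; 0.12 -0.7 0 0 0; 0.08 -0.43 0 0 0")

```text
time: 7.6
tcp_pos: [587.6, 127.8, 165.6]
orientation: [-180.0, 0.0, 3.6]
force: [0.1, -0.8, -4.1]
opening: 14.9
gripper_force: 78.4
```

```bash
python3 - <<'E'
from h import *
s=read_state();print(s["time"],s["tcp_pos"],s["orientation"],s["force"],camera_info("wrist"))
p,w=pts("wrist");save(p,"w3.png");np.save("w3.npy",w)
E
```

```text
7.6 [587.61615908 127.84987251 165.64996734] [-1.79955515e+02  3.65970169e-02  3.64590713e+00] [ 0.09647217 -0.83649984 -4.14798803] {'mtx': array([[334.29884506,   0.        , 321.32267552],
       [  0.        , 334.29884506, 241.96644587],
       [  0.        ,   0.        ,   1.        ]]), 'xyz': array([654.39804911, 131.84711642, 346.62376407]), 'rotation': array([ 1.64602582e+02,  4.72912921e-02, -8.63682168e+01])}
```

View pics/w3.png

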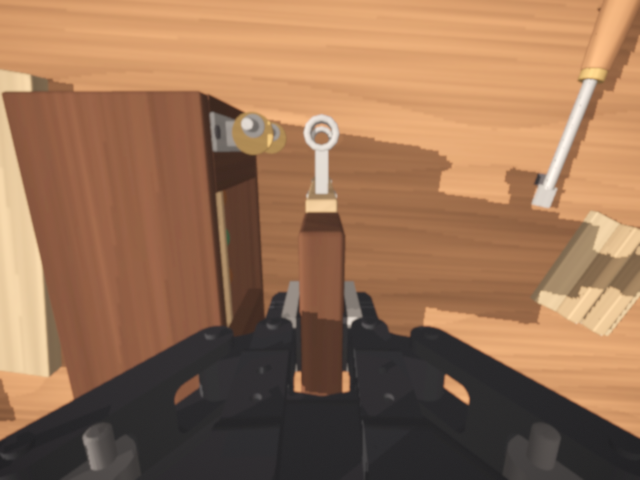

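```bash
python3 - <<'E'
from h import *
p=cv2.imread("pics/w3.png")[90:180,200:350]
cv2.imwrite("pics/w3c.png",cv2.resize(p,None,fx=5,fy=5,interpolation=cv2.INTER_CUBIC))
w=np.load("w3.npy")
m=abs(w[...,2]-150)<6; m[:,300:]=0
c,l,st,_=cv2.connectedComponentsWithStats(m.astype(np.uint8))
i=1+st[1:,4].argmax();P=w[l==i];print(cv2.minAreaRect(P[:,:2].astype(np.float32)),np.median(P[:,2]))
q=P[:,:2]
# front edge line: per-row lowest y among top points
rows=[v for v in range(110,300,4)]
E_=np.array([w[v][np.where(l[v]==i)[0].max()] for v in rows if (l[v]==i).any()])
print(E_[::6].round(1)); f=np.polyfit(E_[:,0],E_[:,1],1);print(np.degrees(np.arctan(f[0])),f)
xe=np.array([w[np.where(l[:,u]==i)[0].min(),u] for u in range(40,200,10)]);print(xe[::4].round(1))
for v,u in((123,251),(140,254),(133,242),(120,321),(133,270),(145,321),(132,307),(135,335)):print(v,u,w[v,u].round(1))
E
```

```text
((578.8536376953125, 247.41932678222656), (199.38983154296875, 111.52622985839844), 3.8545033931732178) 150.20882517022122
[[672.  198.7 144. ]
 [659.1 197.8 144.4]
 [645.7 196.9 144.6]
 [631.8 196.  144.6]
 [617.5 195.  145. ]
 [602.6 194.  145.4]
 [587.3 192.8 146.1]
 [571.5 191.6 146.8]]
3.722279768058721 [6.50575904e-02 1.54621787e+02]
[[675.5 286.7 149.6]
 [677.  265.7 148.5]
 [678.3 243.2 149.7]
 [679.6 221.3 150.2]]
123 251 [666.8 173.6 141.6]
140 254 [657.7 175.3 123.9]
133 242 [661.5 183.1 123. ]
120 321 [668.1 133.  177.6]
133 270 [662.7 165.5 121.9]
145 321 [656.6 132.3 179.9]
132 307 [662.1 139.3 179.5]
135 335 [661.6 125.9 179.3]
```

View pics/w3c.png

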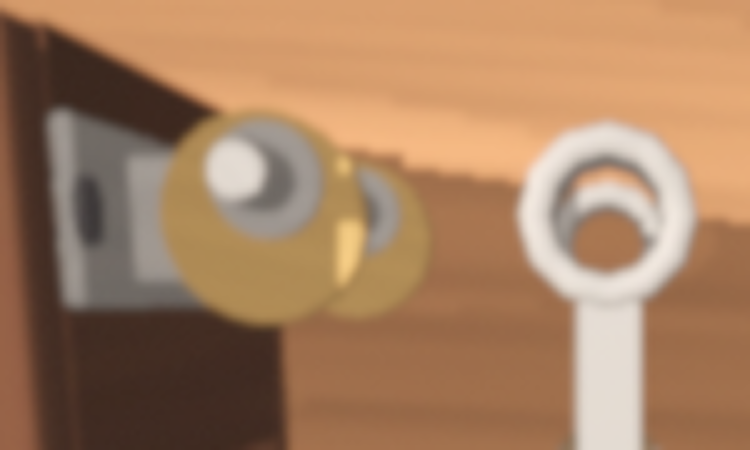

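```bash
cat >> h.py <<'E'
def ray(u,v,z,i):
    R=Rotation.from_euler("xyz",i["rotation"],degrees=True).as_matrix();K=i["mtx"]
    d=R@np.array([(u-K[0,2])/K[0,0],(v-K[1,2])/K[1,1],1]);return (i["xyz"]+d*(z-i["xyz"][2])/d[2])[:2]
E
python3 - <<'E'
from h import *
i=camera_info("wrist")
f=lambda cx,cy,z:ray(200+(cx+.5)/5-.5,90+(cy+.5)/5-.5,z,i)
a=np.deg2rad(3.7);R=np.array([[np.cos(a),np.sin(a)],[-np.sin(a),np.cos(a)]])
b=f(263,217,123.5);c=f(265,178,125);t=f(236,170,141);s=f(607,214,179)
print("bush",b,"collar",c,"pintop",t,"socket",s)
print("in cupboard axes: collar-bush",R@(c-b),"pin-bush",R@(t-b),"pin-socket",R@(t-s),"collar-socket",R@(c-s))
print(s-read_state()["tcp_pos"][:2],read_state())
E
```

```text
bush [662.41264104 178.55393579] collar [667.04479792 178.04352521] pintop [666.82436006 178.19751159] socket [662.88325264 134.54185645]
in cupboard axes: collar-bush [ 4.58956373 -0.80827046] pin-bush [ 4.37952244 -0.64037969] pin-socket [ 6.75009284 43.31033133] collar-socket [ 6.96013414 43.14244056]
[74.76964652  4.82244701] {'time': 7.65, 'joint_positions': array([11.24981667, 21.75918765, 88.4780063 ,  0.17026746, 69.73155107,
       97.50020898]), 'qvel': array([-2.56166434, -0.62779375,  1.03782127, -1.86630843,  0.0321854 ,
       -3.28388271]), 'tau': array([ -2.51524463, -47.10859895, -23.16011667,  -0.69789771,
         0.36888963,   0.0940392 ]), 'tcp_pos': array([588.11360612, 129.71940944, 165.64802163]), 'orientation': array([-1.79837541e+02, -1.00530778e-02,  3.69065306e+00]), 'force': array([ 0.30148291,  3.10361523, -3.30572696]), 'ft_torque': array([ 0.24090816, -0.08912102, -0.0267393 ]), 'gripper_force': 78.43836665153503, 'opening': 14.886939912170476}
```

>>> move_arm(motion="0.08 -0.35 0 0 0; 0.09 -0.3 0.1 0 0; 0 -0.1 0.1 0 0; 0 0 0 0 0; 0 0 0 0 0; 0 0 0 0 0")

```text
time: 8.25
tcp_pos: [593.1, 154.3, 158.1]
orientation: [180.0, -0.0, 3.5]
force: [0.7, -0.2, -3.0]
opening: 15.0
gripper_force: 78.6
```

```bash
python3 - <<'E'
from h import *
s=read_state();i=camera_info("wrist");print(s["time"],s["tcp_pos"],s["orientation"],s["force"],s["qvel"].round(2),i)
p,w=pts("wrist");save(cv2.resize(p[90:180,200:350],None,fx=5,fy=5,interpolation=cv2.INTER_CUBIC),"w4c.png");np.save("w4.npy",w);save(p,"w4.png")
E
```

```text
8.25 [593.06762329 154.33394862 158.05865787] [ 1.79979192e+02 -1.56177588e-03  3.51937077e+00] [ 0.68729432 -0.18735508 -2.98723921] [ 0.08 -0.08 -0.15  0.11  0.02 -0.07] {'mtx': array([[334.29884506,   0.        , 321.32267552],
       [  0.        , 334.29884506, 241.96644587],
       [  0.        ,   0.        ,   1.        ]]), 'xyz': array([659.74381147, 158.37907522, 339.08073843]), 'rotation': array([ 1.64641043e+02, -1.65854077e-02, -8.64958296e+01])}
```

View pics/w4c.png

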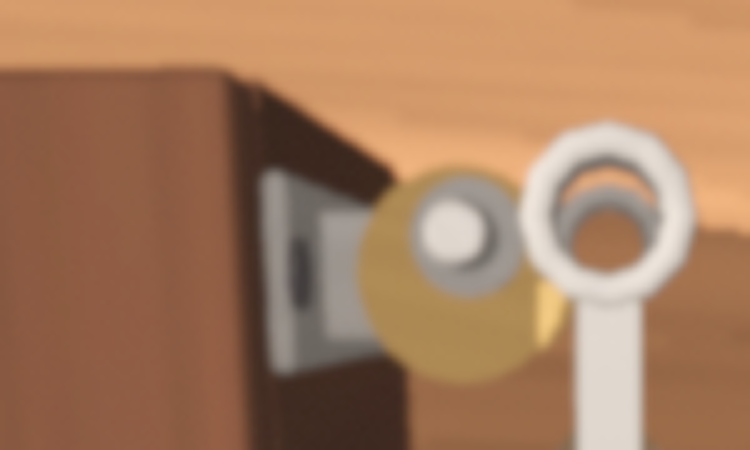

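```bash
python3 - <<'E'
from h import *
i=camera_info("wrist")
f=lambda cx,cy,z:ray(200+(cx+.5)/5-.5,90+(cy+.5)/5-.5,z,i)
a=np.deg2rad(3.6);R=np.array([[np.cos(a),np.sin(a)],[-np.sin(a),np.cos(a)]])
b=f(463,273,123.5);c=f(468,236,125);t=f(450,231,141);s=f(607,214,171.5)
print("bush",b,"pintop",t,"socket",s)
print("collar-bush",R@(c-b),"pin-bush",R@(t-b),"pin-socket",R@(t-s),"collar-socket",R@(c-s))
w=np.load("w4.npy");print([w[v,u].round(1) for v,u in((118,321),(132,307),(135,336),(136,290))])
m=abs(w[...,2]-150)<4; m[:,300:]=0
E_=np.array([w[v][np.where(m[v])[0].max()-2] for v in range(120,260,3)]);f=np.polyfit(E_[:,0],E_[:,1],1);print(np.degrees(np.arctan(f[0])))
# door strap/rail direction
m=abs(w[...,2]-171.5-60+40)<0
m=(abs(w[...,2]-231.5+20)<0)
m=(abs(w[...,2]-(51.5+180))<5);m[:,:290]=0;m[:,350:]=0
P=w[m][:,:2];v=np.linalg.svd(P-P.mean(0),full_matrices=False)[2][0];print("rail yaw",np.degrees(np.arctan(v[1]/v[0])),m.sum())
E
```

```text
bush [662.24592156 176.596528  ] pintop [666.51193795 176.76238613] socket [667.93585101 159.03657482]
collar-bush [ 4.31816846 -0.84417245] pin-bush [ 4.2680127  -0.10233454] pin-socket [-0.30809039 17.78024171] collar-socket [-0.25793463 17.0384038 ]
[array([674.4, 159.4, 170.7]), array([667.7, 165.7, 171.2]), array([667.1, 151.8, 171.5]), array([666.3, 176.4, 142.2])]
 ** On entry to DLASCL parameter number  4 had an illegal value
 ** On entry to DLASCL parameter number  4 had an illegal value
 ** On entry to DLASCL parameter number  4 had an illegal value
 ** On entry to DLASCL parameter number  4 had an illegal value
 ** On entry to DLASCL parameter number  5 had an illegal value
 ** On entry to DLASCL parameter number  4 had an illegal valueTraceback (most recent call last):
  File "<stdin>", line 10, in <module>
    c, resids, rank, s = lstsq(lhs, rhs, rcond)
                         ~~~~~^^^^^^^^^^^^^^^^^
    x, resids, rank, s = _umath_linalg.lstsq(a, b, rcond,
                         ~~~~~~~~~~~~~~~~~~~^^^^^^^^^^^^^
                                             signature=signature)
                                             ^^^^^^^^^^^^^^^^^^^^
    raise LinAlgError("SVD did not converge in Linear Least Squares")
numpy.linalg.LinAlgError: SVD did not converge in Linear Least Squares
```

>>> move_arm(motion="0 -0.12 0 0 0; 0 -0.2 0 0 0; -0.01 -0.12 0 0 0; 0 0 0.1 0 0; 0 0 0.08 0 0; 0 0 0 0 0; 0 0 0 0 0; 0 0 0 0 0")

```text
time: 9.1
tcp_pos: [591.7, 172.4, 150.8]
orientation: [180.0, -0.0, 3.6]
force: [-0.1, 0.2, -3.2]
opening: 15.5
gripper_force: 78.5
```

```bash
python3 - <<'E'
from h import *
s=read_state();print(s["tcp_pos"],s["orientation"],s["force"],s["ft_torque"])
p,w=pts("wrist");save(cv2.resize(p[90:180,250:400],None,fx=5,fy=5,interpolation=cv2.INTER_CUBIC),"w5c.png");save(p,"w5.png")
E
```

```text
[591.65596729 172.4253147  150.84803747] [ 1.79994399e+02 -1.01485992e-02  3.55504259e+00] [-0.11260232  0.18519777 -3.16360913] [-0.01697858 -0.03879228  0.06329388]
```

View pics/w5c.png

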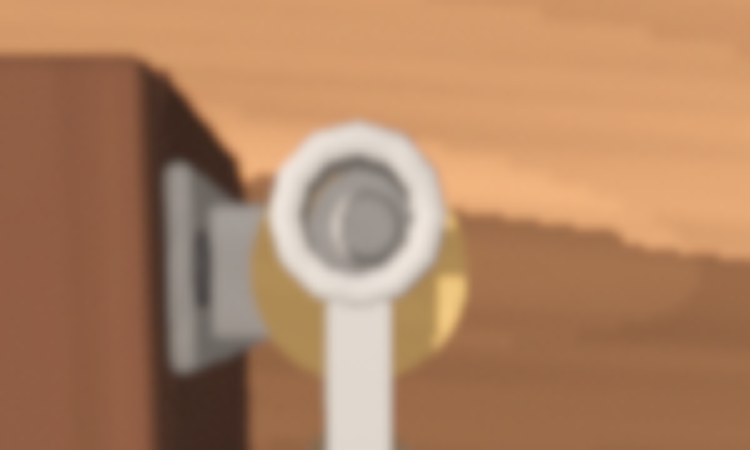

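```bash
python3 - <<'E'
from h import *
i=camera_info("wrist")
f=lambda cx,cy,z:ray(250+(cx+.5)/5-.5,90+(cy+.5)/5-.5,z,i)
a=np.deg2rad(3.6);R=np.array([[np.cos(a),np.sin(a)],[-np.sin(a),np.cos(a)]])
s=f(357,213,164.2);m=f(357,216,144.2)
for q in((370,225),(366,224)): print(R@(f(*q,141)-s),R@(f(*q,141)-m))
E
```

```text
[-0.09603942 -1.39361995] [-0.78070801 -1.41124134]
[ 0.00813257 -0.95815965] [-0.67653602 -0.97578104]
```

>>> move_arm(motion="0 0.03 0 0 0; 0 0 0 0 0; 0 0 0.05 0 0; 0 0 0.05 0 0; 0 0 0.05 0 0; 0 0 0 0 0; 0 0 0 0 0")

```text
time: 9.85
tcp_pos: [591.6, 171.4, 144.7]
orientation: [180.0, 0.0, 3.6]
force: [0.2, 0.1, -2.4]
opening: 14.9
gripper_force: 78.6
```

>>> move_arm(motion="0 0 0.05 0 0; 0 0 0.05 0 0; 0 0 0 0 0; 0 0 0 0 0")

```text
time: 10.25
tcp_pos: [591.6, 171.4, 140.7]
orientation: [180.0, 0.0, 3.6]
force: [0.9, -0.1, -2.4]
opening: 15.3
gripper_force: 78.6
```

>>> move_arm(motion="0 0 0.05 0 0; 0 0 0.05 0 0; 0 0 0 0 0; 0 0 0 0 0")

```text
time: 10.65
tcp_pos: [591.6, 171.4, 136.7]
orientation: [180.0, 0.0, 3.6]
force: [-0.1, -0.2, -2.8]
opening: 15.1
gripper_force: 78.6
```

>>> move_arm(motion="0 0 0.04 0 0; 0 0 0.04 0 0; 0 0 0 0 0; 0 0 0 0 0")

```text
time: 11.05
tcp_pos: [591.6, 171.3, 133.5]
orientation: [180.0, 0.0, 3.6]
force: [0.1, -0.2, -2.7]
opening: 15.0
gripper_force: 78.6
```

>>> move_arm(motion="0 0 0.02 0 0; 0 0 0.02 0 0; 0 0 0 0 0; 0 0 0 0 0")

```text
time: 11.45
tcp_pos: [591.6, 171.4, 132.0]
orientation: [180.0, 0.0, 3.6]
force: [1.6, -0.4, -2.3]
opening: 15.2
gripper_force: 78.6
```

>>> move_arm(motion="0 0 0.015 0 0; 0 0 0 0 0; 0 0 0 0 0")

```text
time: 11.75
tcp_pos: [591.7, 171.4, 131.7]
orientation: [180.0, -0.0, 3.6]
force: [0.1, -0.2, -0.9]
opening: 15.0
gripper_force: 78.9
```

>>> move_arm(motion="0 0 0.015 0 0; 0 0 0 0 0; 0 0 0 0 0")

```text
time: 12.05
tcp_pos: [591.7, 171.4, 131.6]
orientation: [-180.0, -0.0, 3.6]
force: [-3.3, -0.6, 4.9]
opening: 15.0
gripper_force: 79.7
```

>>> move_arm(motion="0 0 0 0 20; 0 0 0 0 25; 0 0 0 0 30; 0 0 0 0 45; 0 0 0 0 45; 0 0 0 0 45; 0 0 0 0 45", newtons=20)

```text
time: 12.75
tcp_pos: [591.6, 171.4, 130.7]
orientation: [180.0, -0.0, 3.6]
force: [0.2, 0.1, -0.0]
opening: 45.1
gripper_force: 0.0
```

>>> move_arm(motion="0 0 -0.2 0 45; 0 0 -0.4 0 45; 0 0 -0.6 0 45; 0 0 -0.8 0 45; 0 0 -0.8 0 45; 0 0 -0.4 0 45; 0 0 0 0 45; 0 0 0 0 45")

```text
time: 13.55
tcp_pos: [591.3, 171.3, 258.6]
orientation: [180.0, 0.0, 3.6]
force: [-1.0, 0.5, -0.1]
opening: 45.2
gripper_force: 0.0
```

```bash
python3 - <<'E'
from h import *
s=read_state();print(s["time"],s["tcp_pos"],s["force"])
p,w=pts("wrist");q,_=pts("scene");save(np.hstack([cv2.resize(p,(400,300)),cv2.resize(q[120:360,320:640],(400,300))]),"w6.png")
m=(abs(w[...,2]-205)<5)&(w[...,0]<680);P=w[m][:,:2];print(m.sum(),cv2.minAreaRect(P.astype(np.float32)))
p,w=pts("wrist");m=(abs(w[...,2]-205)<5)&(w[...,0]<680);P=w[m][:,:2];print(cv2.minAreaRect(P.astype(np.float32)))
m=(abs(w[...,2]-145)<3)&(abs(w[...,0]-667)<15)&(abs(w[...,1]-176)<15);print("socket top z",m.sum(),np.median(w[m],0))
E
```

```text
13.55 [591.34989811 171.31051787 258.62026837] [-1.04531601  0.52077709 -0.11485044]
2019 ((588.89013671875, 170.85067749023438), (78.49140930175781, 15.824176788330078), 3.093991279602051)
((588.86083984375, 170.95697021484375), (78.63874816894531, 15.868541717529297), 3.7827224731445312)
socket top z 218 [662.60682798 175.39389654 145.01942098]
```

View pics/w6.png

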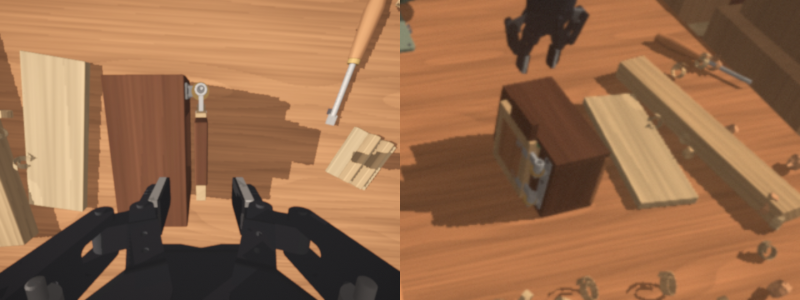

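The door hangs closed and parallel to the front: rail yaw is about 3.5°, the upper socket's top is at z 145 as expected when seated, and the gripper is clear of it. Handing in.

```bash
python3 -c "
from workcell import *
print(finish_job())"
```

```text
the job is handed in; nothing more can be done
None
```

The door is hung on both pintles, closed, parallel to the cupboard front and released, and the job was handed in at about 14 s (no verdict came back); two things to know: the pintle offset was read from the wrist-camera pictures and confirmed by light force steps rather than found by feel alone, and the real fingertips sit about 40 mm above the reported TCP, so my first grasp closed on air above the rail.

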